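Unload the paint caddy into the desk rack

TASK

Back from the club night: unload the carrying caddy. Lift the ratchet pawl at the right end of its keeper bar and slide the bar fully back off the caps, then move the three bottles into the three bays of the desk rack in front, standing upright in the same left-to-right order as in the caddy, without knocking any over.

Things in the scene. Friction and masses are not known exactly. Their poses are not given: they have to be found in the camera images.
- brown_mid (a point): Loose brown paint bottle with a wide white cap, 37 mm across, 113 mm tall; body of full width up to 92 mm from the foot, cap 31 mm wide above. About 0.1 kg. Point: on its axis, half-way up; z up the bottle. Grip the body 65 to 75 mm above the foot so that the cap has room inside the gripper.
- glue_mid (a point): Loose glue bottle with a long thin white nozzle, 107 mm tall; body 33 mm across up to 56 mm from the foot, collar 24 mm wide up to 77 mm, nozzle 12 mm wide above. About 0.035 kg. Point: on its axis, half-way up; z up the bottle. Grip it 53 to 60 mm above the foot: the upper body is then between the fingertips and the nozzle has room inside the gripper.
- primer_mid (a point): Loose white primer bottle with a thick black screw cap, 104 mm tall; body 33 mm across up to 82 mm from the foot, cap 27 mm wide above. About 0.1 kg. Point: on its axis, half-way up; z up the bottle. Grip the body 58 to 68 mm above the foot.
- adapter_brown: Fixed grey adapter block, 56 x 56 x 23 mm, in one bay of the caddy, with a round well 39.5 mm wide and 20 mm deep in which the brown bottle stands at the start (well floor 3 mm above the block's underside). It stays in the caddy and shows from which bay that bottle came. Origin: centre of its underside; axes as the caddy's.
- adapter_glue: The same for the glue bottle: fixed grey block 56 x 56 x 29 mm, well 35.5 mm wide and 20 mm deep, well floor 9 mm above the underside. Origin: centre of its underside.
- adapter_primer: The same for the primer bottle: fixed grey block 56 x 56 x 32 mm, well 35.5 mm wide and 20 mm deep, well floor 12 mm above the underside. Origin: centre of its underside.
- caddy: Fixed ply caddy, the farther rack, 166 x 210 mm. Origin: on the desk under the middle bay; x away from the robot, y left, z up. Bays at y = +62, 0, -62 mm, x = 0; each holds an adapter on the 6 mm base; bottle tops at z = 122 mm. Front rail 20 mm high, end frames at y = +-100 up to 124 mm, low brush trough behind (x 34 to 132). Ratchet teeth (5 mm high, tops z = 129 mm) at its right end, y = -110.
- keeper_bar (a joint): Slide of the keeper bar, in m along caddy +x (away from the robot): about 0 closed, 0.078 fully back. Aluminium, 24 x 212 x 8 mm, across the row 2 mm above the caps (middle at caddy x = 12, top at z = 133 mm when closed), so no bottle lifts out. 0.065 or more is clear of bottles and hand. Moves with 2 N and stays where left, but the lowered pawl stops it from sliding back.
- pawl_tab (a point): Centre of the pawl's black upright finger tab (24 x 10 thick in y x 26 mm) at the bar's right end; closed: caddy x = 44, y = -110, z = 156 mm. The pawl pivots on the bar about y, 32 mm nearer the robot and 17 mm lower. Pinch the tab across y, raise it 8 to 12 mm in an arc (0.3 rad; it turns in the fingers), so the tip below leaves the teeth; pull along caddy +x, still raised: the bar comes too.
- rack: Fixed plywood desk rack, 72 x 196 mm, the one nearer to the robot. Origin: centre of its underside; x away from the robot, y to the left. Three equal open bays in a row at y = +62, 0, -62 mm, x = 0, each 62 mm (x) by 57 mm (y) inside, floor at z = 12 mm, dividers 25 mm, front rail 22 mm, back rail 32 mm, ends 39 mm high. Empty at the start.
Things that resemble listed ones, but are neither listed nor needed, are in the scene too. What is shaped like the part that bears brown_mid but pink is not meant.

How it is judged:
By the outcome, as a careful person would: the job done as asked, in the order asked, and still so for the second after the job is handed in, with the robot touching nothing.
It also fails if it takes over 90 s, if anything falls off the work surface, if the arm or the gripper's body presses on something with over 40 N, if the wrist force passes 120 N, or if a joint passes its speed limit or range.

ROBOT

A 6-joint arm with a two-finger parallel gripper is mounted at the origin on a cart in front of the work surface, level with it; the furniture and walls round the work are solid. World frame = base frame: x ahead of the robot, y to its left, z up, the work surface at z = 0. Lengths are in m, angles in degrees, forces in N, time in s.
With the tool pointing down it reaches from about 0.225 to 0.875 m from the base axis. Payload 3.4 kg.
Tool frame: the origin (TCP) lies at the centre of the arm's flange, where the gripper is bolted on; the fingertips stand r.nose_length ahead of it and the grasp point (between the pads) lies 155 mm ahead of it (r.nose_length is the distance from the TCP to the fingertips, in m); z points along the fingers, y is the line along which they close (so a half turn about z gives the same grasp; the last joint's range is limited). The gripper opens to 85 mm and grips with 20 to 120 N. Pads are 22 mm wide; open, the fingers measure 114 mm over their backs; the gripper's body (76 mm by 85 mm) begins 54 mm behind the grasp point. The pads swing forward as they close: fully open they stand 13 mm farther back than shut.
Start: joints at [-74.427, 15.808, 86.224, -0, 77.962, -6.933], TCP at [0.22, -0.531, 0.405] pointing down, gripper open.
Joint ranges: [-165.64, 165.64], [-43.16, 119.46], [12.63, 154.43], [-67.54, 247.53], [6.08, 155.33], [-154.97, 154.97]. Speed limits (degrees/s): [147.25, 147.25, 180, 180, 180, 180].

INTERFACE

Orientations are given as [roll, pitch, yaw] about the fixed x, y, z axes, in that order (R = Rz(yaw) Ry(pitch) Rx(roll)).
In Python, from rig import r gives the robot as it stands.
- The arm moves only by the tool drive_tool, never from a script. Its argument "plan" is text: rows parted by semicolons, each of 4 numbers parted by spaces: the shift along the tool's x, y, z in mm, then the turn about the tool's z in rad. A call has 1 to 12 rows; each row is the pose to reach, as a shift and turn from the pose commanded when the call began, along the tool's axes at that moment; what a row does not reach only later rows make up. A row lasts 1/8 s, in which the tool goes at most 62.5 mm and 10.7 degrees, less where a joint would pass 70% of its speed; a pose out of reach is approached as far as the arm can. A call with a gripper value outside its range is refused whole. "grip" is the opening, from 0 (shut) to 1 (fully open), set as the call begins (left out, the last holds). The fingers move at their own pace and stop on an object; "newtons" is the grip in N (left out, the last holds). Time passes only in rows, so rows that repeat a pose let the fingers close. It gives the time, the measured TCP pose, the force, the opening and the grip force at its end, in the units of the state.
- r.get_state(): the state, without advancing time (a new reading comes with each control period).
- r.snapshot(name): name is "side" or "top"; returns (picture, depth): 400x640x3 uint8, blue, green, red; 400x640 float32, m along the optical axis (not along the pixel's ray), 0 where there is no reading.
- r.camera_params(name): a dict with "vfov" (degrees; the focal length in pixels is half the picture's height over the tangent of half this angle, whatever the lens; pixels are square), "cx", "cy" (the principal point, pixels), "k1" (the pictures are not rectified: a ray, as slopes to the right and down, at radius r is drawn at 1 + k1 r^2 times it, then the intrinsics apply), "world_to_cam" (4x4, takes a point from world to camera coordinates). Camera axes: x right, y up, looking along -z (the intrinsics and any distortion apply to the point x, -y, -z); pixel columns grow to the right and rows downward; lengths in m; the calibration is good to about 2 mm. A picture is of the moment at which its call begins. camera_params takes no time and is no camera call.
- r.finish_job(): hands the job in; it is judged then, once.
The state is a dict: "time": time; "q": joint angles; "joint_vel": joint speeds; "effort": joint torques, N m; "tcp_pos": TCP position; "tcp_rot": TCP orientation; "wrist_force": force on the tool from outside, world axes, zero at the start; "wrist_torque": the same for the moment, N m; "grip_width": finger opening in m; "grasp_force": force on a finger pad.
Only numpy, scipy, OpenCV 4.12 (cv2) and the standard library are available. Lean on these libraries where they do the work, as an engineer would, in place of code of your own. Each camera call takes 0.05 s, during which the arm holds its last target. There are 200 camera calls.

## Working session

There is one attempt and no reset: what is moved stays moved. The work goes in short steps, Python scripts to look and compute and a tool call to move; the robot and the scene stay as the last step left them, time stands still between calls to the robot, and variables do not carry over. Pictures are saved under pics/ and viewed, at most 14 in all, crops included, and the job is handed in when it is done.

Besides the shell and the picture viewer there is one more tool, called by a JSON object that holds its "api" and its "payload". drive_tool: Moves the arm, as the interface text tells. Its arguments: {"type":"object","properties":{"plan":{"type":"string"},"grip":{"type":"number"},"newtons":{"type":"number"}},"required":["plan"]}

```bash
mkdir -p pics; ls
cat > h.py <<'E'
import numpy as np,cv2
from rig import r
def K(n):
    p=r.camera_params(n);f=200/np.tan(np.radians(p['vfov']/2));return p,f
def pts(n,d):
    """world point image from depth"""
    p,f=K(n);v,u=np.mgrid[0:400,0:640].astype(float)
    A=np.array([[f,0,p['cx']],[0,f,p['cy']],[0,0,1]])
    # r'=r(1+k1 r^2): OpenCV model
    s=cv2.undistortPoints(np.stack([u.ravel(),v.ravel()],1)[:,None],A,np.array([p['k1'],0,0,0,0.]))[:,0].reshape(400,640,2)
    c=np.stack([s[...,0]*d,-s[...,1]*d,-d,np.ones_like(d)],-1)
    return (c@np.linalg.inv(np.array(p['world_to_cam'])).T)[...,:3]
E
python3 - <<'E'
from h import *
for n in ('side','top'):
    im,d=r.snapshot(n);cv2.imwrite(f'pics/{n}0.png',im);np.save(n+'0.npy',d)
    p,f=K(n);print(n,f,p['k1'],np.linalg.inv(np.array(p['world_to_cam'])).round(3).tolist(),d.min(),d.max())
print(r.get_state(),r.nose_length)
E
```

```text
pics
side 479.5459796375708 -0.1207538100472535 [[0.972, 0.099, -0.215, 0.351], [-0.236, 0.496, -0.836, -0.65], [0.024, 0.863, 0.505, 0.545], [0.0, 0.0, 0.0, 1.0]] 0.0 1.6724544
top 466.4718093699137 0.03945860611519588 [[-0.024, 0.988, -0.151, 0.403], [-1.0, -0.026, -0.013, 0.037], [-0.017, 0.15, 0.988, 1.045], [0.0, 0.0, 0.0, 1.0]] 0.0 1.9358472
{'time': 0.1, 'q': array([-7.44271714e+01,  1.58422785e+01,  8.62888055e+01,  1.47705107e-03,
        7.79620814e+01, -6.93364257e+00]), 'joint_vel': array([-0.08210384, -0.0994801 , -0.14028823, -0.01742299,  0.00279774,
       -0.02797545]), 'effort': array([ 1.65435926e-03, -4.17699373e+01, -2.46402651e+01, -1.35877021e-04,
        5.73945974e-03, -2.75141254e-06]), 'tcp_pos': array([ 0.22004056, -0.53101559,  0.40393727]), 'tcp_rot': array([-1.79907690e+02, -1.26803970e-02,  2.25061517e+01]), 'wrist_force': array([-0.09963649,  0.97601133,  0.51141914]), 'wrist_torque': array([ 0.05931822, -0.00233835,  0.04296336]), 'grasp_force': 0.0, 'grip_width': 0.08545033557368154} 0.1734
```

View pics/side0.png

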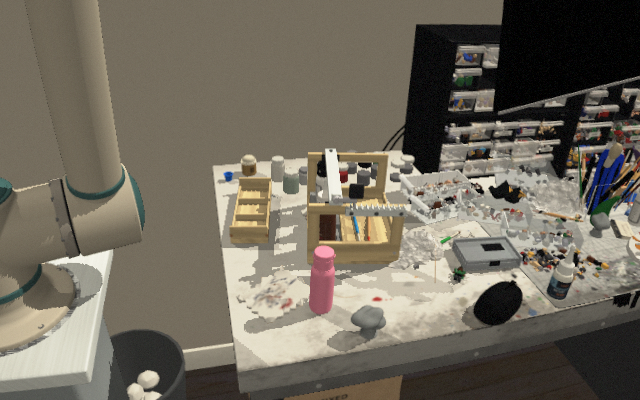

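View pics/top0.png

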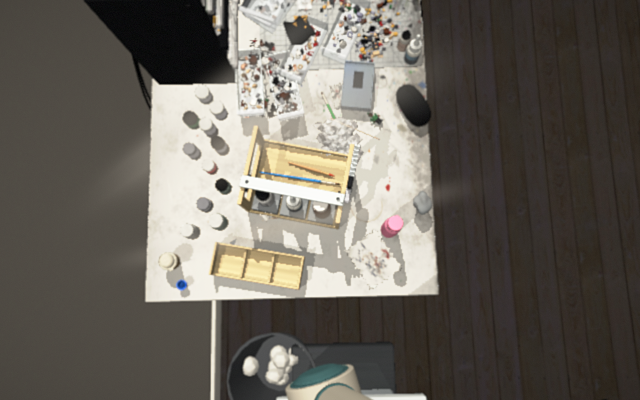

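The top view shows the caddy around (298,180) with the white bar across it, the pawl tab around (350,185), and the rack around (258,266). The pink bottle at (392,226) is the decoy. Next I'll zoom in and measure using depth.

Run:
```python
from h import *
im=cv2.imread('pics/top0.png');W=pts('top',np.load('top0.npy'));np.save('W.npy',W)
a=cv2.resize(im[110:300,195:385],None,fx=3.1,fy=3.1,interpolation=cv2.INTER_CUBIC)
cv2.imwrite('pics/zt.png',a)
z=W[...,2]
def comp(m,name,amin=30):
    n,l,s,c=cv2.connectedComponentsWithStats(m.astype(np.uint8))
    for i in range(1,n):
        if s[i,4]>=amin:
            q=W[l==i];box=cv2.minAreaRect(q[:,:2].astype(np.float32))
            print(name,s[i].tolist(),c[i].round(1),'mean',q.mean(0).round(4),'rect',np.round(box[0],4),np.round(box[1],4),round(box[2],1))
roi=np.zeros(z.shape,bool);roi[110:300,195:385]=1
x,y=W[...,0],W[...,1]
comp(roi&(z>.127)&(z<.14),'bar')
comp(roi&(z>.145)&(z<.19),'tab',4)
comp(roi&(z>.112)&(z<.126),'caps',8)
rr=roi.copy();rr[:235]=0
comp(rr&(z>.018)&(z<.045),'rack')
cc=roi.copy();cc[232:]=0
comp(cc&(z>.015)&(z<.14),'caddy',100)
```

```text
bar [240, 174, 106, 33, 1257] [291.3 190.1] mean [0.5747 0.1083 0.1325] rect [0.5759 0.1066] [0.2122 0.0293] 77.9
tab [347, 175, 7, 15, 75] [349.9 182.3] mean [ 0.5805 -0.0073  0.1662] rect [ 0.5823 -0.0075] [0.0108 0.0238] 78.7
tab [345, 197, 4, 6, 14] [346.3 199.6] mean [ 0.5502 -0.      0.1458] rect [ 5.506e-01 -5.000e-04] [0.0058 0.0099] 88.4
tab [341, 200, 2, 2, 4] [341.5 200.5] mean [0.5487 0.0094 0.1465] rect [0.5487 0.0094] [0.002  0.0022] 88.3
caps [243, 126, 16, 51, 250] [251.  151.1] mean [0.6598 0.1899 0.1223] rect [0.6605 0.1879] [0.0153 0.1045] 77.4
caps [338, 143, 22, 51, 317] [349.1 167. ] mean [ 0.6207 -0.0088  0.1237] rect [ 0.6175 -0.0099] [0.0232 0.1063] 74.2
caps [237, 187, 12, 18, 100] [241.4 195. ] mean [0.5693 0.2094 0.1224] rect [0.5676 0.2084] [0.0151 0.0349] 77.1
caps [255, 190, 15, 10, 105] [261.4 194.5] mean [0.5694 0.1694 0.1208] rect [0.5687 0.1692] [0.0289 0.0175] 78.8
caps [290, 197, 4, 3, 10] [291.5 197.8] mean [0.5612 0.1089 0.12  ] rect [0.5611 0.1089] [0.0035 0.0062] 8.0
caps [313, 201, 15, 11, 123] [319.5 205.9] mean [0.5432 0.053  0.1205] rect [
[... 465 characters left out ...]
0246 0.0586] 5.9
caddy [195, 114, 34, 41, 557] [211.9 134.3] mean [0.7203 0.2882 0.0502] rect [0.7326 0.2974] [0.1148 0.0375] 39.5
caddy [237, 118, 127, 111, 8895] [300.9 175.2] mean [0.6219 0.0921 0.0578] rect [0.6503 0.0793] [0.2335 0.2524] 77.6
caddy [202, 159, 16, 15, 171] [209.2 165.9] mean [0.6514 0.2963 0.039 ] rect [0.6531 0.2985] [0.0274 0.027 ] 70.0
caddy [215, 178, 17, 16, 196] [222.6 185.5] mean [0.6065 0.2663 0.0389] rect [0.6078 0.2676] [0.0293 0.0302] 82.0
caddy [196, 197, 17, 15, 188] [204. 204.] mean [0.5672 0.308  0.0343] rect [0.5682 0.3098] [0.0299 0.0301] 6.4
caddy [208, 213, 20, 17, 255] [217.5 221.1] mean [0.5272 0.2751 0.0463] rect [0.5282 0.277 ] [0.0326 0.0326] 33.7
```

View pics/zt.png

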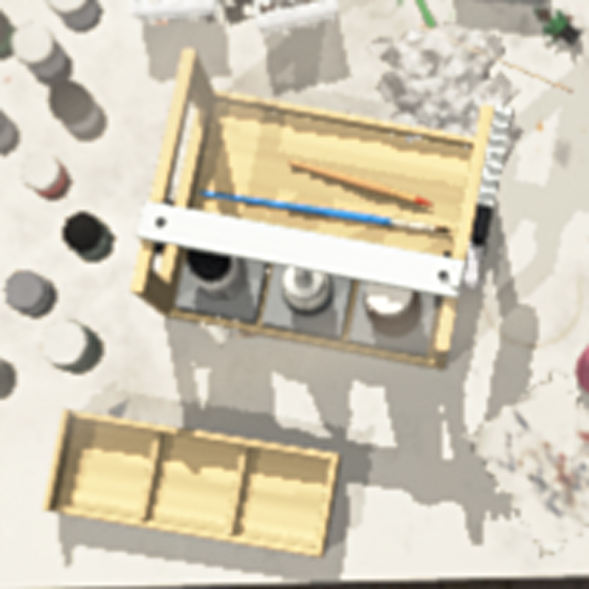

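Left to right, the caddy holds primer (black cap), glue (nozzle) and brown (wide white cap, right). The tab is at about (350,182). From the depth data:

| Thing | Origin (m) | Yaw |
|---|---|---|
| Caddy | (0.562, 0.109) | -12.1° |
| Rack | (0.431, 0.193) | -11° |
| Tab | (0.582, -0.0075) | – |

I'll move to above the tab with the gripper half open.

{"api": "drive_tool", "payload": {"plan": "60 -40 0 0.1; 120 -77 0 0.25; 180 -116 0 0.4; 235 -152 0 0.5; 290 -187 0 0.604; 345 -222 0 0.604; 400 -258 0 0.604; 455 -293 0 0.604; 510 -329 0 0.604; 535 -345 20 0.604; 535 -345 30 0.604; 535 -345 30 0.604", "grip": 0.5}}

```text
time: 1.6
tcp_pos: [0.5819, -0.0072, 0.3727]
tcp_rot: [179.9, 0.3, -12.0]
wrist_force: [-1.1, -0.3, 0.3]
grip_width: 0.0429
grasp_force: 0.0
```

```bash
cat >> h.py <<'E'
def delta(xy,z,yaw):
    """tool-frame shift (mm) and turn (rad) from measured pose to TCP xy,z,yaw"""
    s=r.get_state();p=s['tcp_pos'];a=np.radians(s['tcp_rot'][2]);d=np.array(xy)-p[:2]
    t=(a-np.radians(yaw)+np.pi)%(2*np.pi)-np.pi
    print('t',round(s['time'],2),'tcp',p.round(4),s['tcp_rot'].round(2),'F',s['wrist_force'].round(1),'w',round(s['grip_width'],4),'gf',s['grasp_force'])
    print('shift',np.round([1e3*(d@[np.cos(a),np.sin(a)]),1e3*(d@[np.sin(a),-np.cos(a)]),1e3*(p[2]-z)],1),'turn',round(t,3))
E
python3 - <<'E'
from h import *
delta((.5823,-.0075),.315,-12.1)
im,d=r.snapshot('side');cv2.imwrite('pics/s1.png',cv2.resize(im[100:270,230:440],None,fx=3.5,fy=3.5))
E
```

```text
t 1.6 tcp [ 0.5819 -0.0072  0.3727] [179.93   0.25 -12.  ] F [-1.1 -0.3  0.3] w 0.0429 gf 0.0
shift [ 0.4  0.2 57.7] turn 0.002
```

View pics/s1.png

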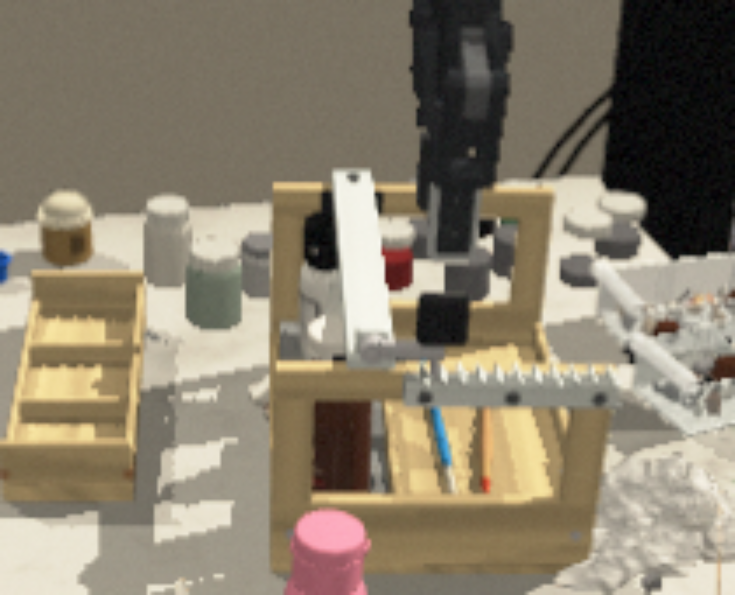

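The fingers hang just above the black tab at (443,318) in the crop. Lowering and pinching.

{"api": "drive_tool", "payload": {"plan": "0 0 25 0; 0 0 48 0; 0 0 57 0; 0 0 57 0; 0 0 57 0"}}

```text
time: 2.28
tcp_pos: [0.5825, -0.0083, 0.3189]
tcp_rot: [180.0, -0.1, -12.1]
wrist_force: [1.3, -0.0, 0.9]
grip_width: 0.0431
grasp_force: 0.0
```

{"api": "drive_tool", "payload": {"plan": "0 0 0 0; 0 0 0 0; 0 0 0 0; 0 0 0 0; 0 0 0 0; 0 0 0 0", "grip": 0, "newtons": 30}}

```text
time: 3.02
tcp_pos: [0.5826, -0.0073, 0.3183]
tcp_rot: [-179.9, -0.1, -12.1]
wrist_force: [1.0, 4.3, 5.1]
grip_width: 0.0094
grasp_force: 34.0
```

{"api": "drive_tool", "payload": {"plan": "-1 0 -2.5 0; -2.5 0 -4.5 0; -4.5 0 -7 0; -7 0 -10 0; -7 0 -10 0; -7 0 -10 0"}}

```text
time: 3.78
tcp_pos: [0.5748, -0.0056, 0.3247]
tcp_rot: [-179.9, 0.3, -12.1]
wrist_force: [1.6, 5.6, -9.0]
grip_width: 0.0096
grasp_force: 30.5
```

{"api": "drive_tool", "payload": {"plan": "8 0 0 0; 18 0 0 0; 28 0 0 0; 38 0 0 0; 48 0 0 0; 58 0 0 0; 66 0 0 0; 72 0 0 0; 76 0 0 0; 78 0 0 0; 78 0 0 0"}}

```text
time: 5.15
tcp_pos: [0.6511, -0.0222, 0.3248]
tcp_rot: [-180.0, 0.3, -12.1]
wrist_force: [-0.3, 5.0, -13.0]
grip_width: 0.0096
grasp_force: 30.2
```

Run:
```python
from h import *
delta((.5823,-.0075),.315,-12.1)
im,d=r.snapshot('side');cv2.imwrite('pics/s2.png',cv2.resize(im[100:270,230:440],None,fx=3.5,fy=3.5))
```

```text
t 5.15 tcp [ 0.6511 -0.0222  0.3248] [-179.98    0.31  -12.1 ] F [ -0.3   5.  -13. ] w 0.0096 gf 30.16699969768524
shift [-70.4   0.1   9.8] turn -0.0
```

View pics/s2.png

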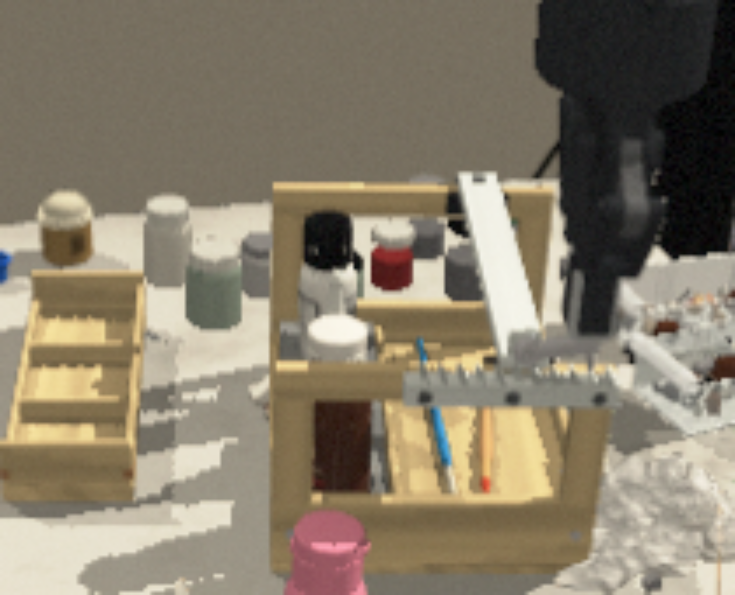

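The bar is back over the trough, from (478,180) to (520,350), and all the caps are uncovered. I'll nudge it once against the end stop, then let the pawl down and release.

{"api": "drive_tool", "payload": {"plan": "1.5 0 0 0; 3 0 0 0; 3 0 0 0; 3 0 0 0"}}

```text
time: 5.7
tcp_pos: [0.6539, -0.0227, 0.3248]
tcp_rot: [-180.0, 0.3, -12.1]
wrist_force: [-0.3, 4.7, -13.0]
grip_width: 0.0094
grasp_force: 30.1
```

{"api": "drive_tool", "payload": {"plan": "0.5 0 3 0; 1 0 5 0; 2 0 8 0; 2 0 8 0"}}

```text
time: 6.2
tcp_pos: [0.6563, -0.0233, 0.3221]
tcp_rot: [-180.0, -0.1, -12.1]
wrist_force: [-2.8, 4.7, 5.1]
grip_width: 0.0091
grasp_force: 33.0
```

{"api": "drive_tool", "payload": {"plan": "0 0 0 0; 0 0 0 0; 0 0 0 0; 0 0 0 0", "grip": 0.5}}

```text
time: 6.7
tcp_pos: [0.6567, -0.024, 0.3196]
tcp_rot: [180.0, -0.0, -12.1]
wrist_force: [0.6, -0.6, 0.7]
grip_width: 0.0427
grasp_force: 0.0
```

{"api": "drive_tool", "payload": {"plan": "0 0 -20 0; 0 0 -60 0; 0 0 -100 0; 0 0 -100 0; 0 0 -100 0"}}

```text
time: 7.32
tcp_pos: [0.6563, -0.0237, 0.419]
tcp_rot: [180.0, 0.1, -12.1]
wrist_force: [-0.1, -0.4, -0.7]
grip_width: 0.043
grasp_force: 0.0
```

Run:
```python
from h import *
# brown: yaw 77.9 grasp above right bay
delta((.5494,.0500),.40,77.9)
```

```text
t 7.33 tcp [ 0.6563 -0.0237  0.419 ] [ 1.7998e+02  6.0000e-02 -1.2100e+01] F [-0.1 -0.4 -0.7] w 0.043 gf 0.0
shift [-120.   -49.6   19. ] turn -1.571
```

Run:
```python
from h import *
im,d=r.snapshot('top');W=pts('top',d);cv2.imwrite('pics/t3.png',cv2.resize(im[110:300,195:385],None,fx=3,fy=3))
c,s=np.cos(np.radians(-12.1)),np.sin(np.radians(-12.1))
D=(W[...,:2]-[.5624,.1092])@np.array([[c,-s],[s,c]]);z=W[...,2]
x,y=D[...,0],D[...,1]
m=(z>.127)&(z<.138)&(abs(y)<.105)&(x>-.05)&(x<.13);q=x[m]
print('bar',m.sum(),np.percentile(q,[3,50,97]).round(4) if m.sum() else '')
for n,b in (('primer',.062),('glue',0),('brown',-.062)):
    m=(abs(x)<.03)&(abs(y-b)<.03)&(z>.105)&(z<.13)
    if m.sum()>3:
        (cc,R)=cv2.minEnclosingCircle(D[m].astype(np.float32));print(n,m.sum(),np.round(cc,4),R,W[m].mean(0).round(4))
```

```text
bar 948 [0.0784 0.089  0.1013]
primer 161 [-0.0022  0.0608] 0.013936160132288933 [0.5724 0.1687 0.1202]
glue 17 [-0.0016  0.0004] 0.003272803034633398 [0.5616 0.1093 0.1174]
```

View pics/t3.png

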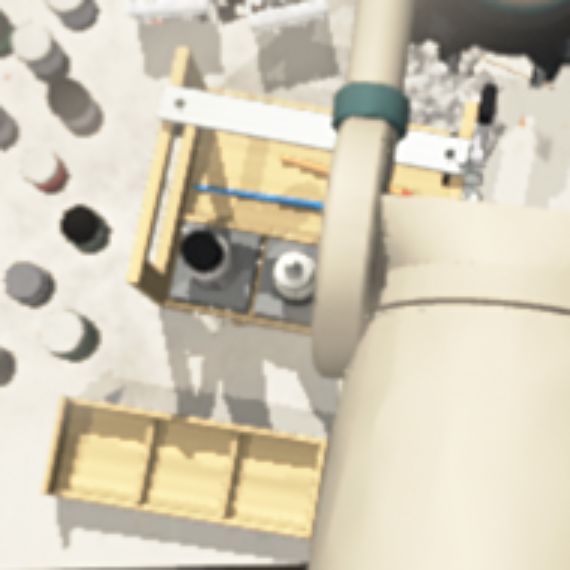

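The bar is fully back (77.5 mm), from (180,104) to (455,155), and the primer cap (203,250) and glue nozzle (295,262) are clear. Glue goes first, because its grip is the lowest.

{"api": "drive_tool", "payload": {"plan": "-15 -14 0 -0.16; -30 -28 0 -0.33; -45 -41 0 -0.5; -60 -55 0 -0.67; -75 -69 0 -0.84; -90 -83 0 -1.01; -105 -97 5 -1.18; -121 -110 10 -1.36; -121 -110 15 -1.52; -121 -110 19 -1.571; -121 -110 19 -1.571", "grip": 0.85}}

```text
time: 8.75
tcp_pos: [0.5609, 0.1093, 0.3988]
tcp_rot: [-179.8, 0.1, 77.9]
wrist_force: [0.5, 0.4, 0.0]
grip_width: 0.0725
grasp_force: 0.0
```

Run:
```python
from h import *
delta((.5615,.1093),.228,77.9)
```

```text
t 8.75 tcp [0.5609 0.1093 0.3988] [-1.7979e+02  7.0000e-02  7.7880e+01] F [0.5 0.4 0. ] w 0.0725 gf 0.0
shift [1.000e-01 6.000e-01 1.708e+02] turn -0.0
```

{"api": "drive_tool", "payload": {"plan": "0 0 40 0; 0 0 80 0; 0 0 110 0; 0 0 135 0; 0 0 155 0; 0 0 165 0; 0 0 170 0; 0 0 170 0; 0 0 170 0"}}

```text
time: 9.88
tcp_pos: [0.5617, 0.1093, 0.2314]
tcp_rot: [179.9, -0.0, 77.9]
wrist_force: [-0.0, 0.5, 1.2]
grip_width: 0.0726
grasp_force: 0.0
```

{"api": "drive_tool", "payload": {"plan": "0 0 0 0; 0 0 0 0; 0 0 0 0; 0 0 0 0; 0 0 0 0; 0 0 0 0; 0 0 0 0", "grip": 0, "newtons": 25}}

```text
time: 10.75
tcp_pos: [0.5614, 0.1093, 0.2311]
tcp_rot: [180.0, -0.0, 77.9]
wrist_force: [-1.2, -1.2, 5.1]
grip_width: 0.0307
grasp_force: 24.7
```

The grip is about 61 mm up, a little high. I'll regrip 4 mm lower.

{"api": "drive_tool", "payload": {"plan": "0 0 0 0; 0 0 0 0; 0 0 4 0; 0 0 4 0; 0 0 4 0; 0 0 4 0", "grip": 0.7}}

```text
time: 11.5
tcp_pos: [0.5614, 0.1093, 0.2267]
tcp_rot: [180.0, 0.0, 77.9]
wrist_force: [-0.5, -0.4, -0.3]
grip_width: 0.0599
grasp_force: 0.0
```

{"api": "drive_tool", "payload": {"plan": "0 0 0 0; 0 0 0 0; 0 0 0 0; 0 0 0 0; 0 0 0 0; 0 0 0 0; 0 0 0 0", "grip": 0, "newtons": 25}}

```text
time: 12.38
tcp_pos: [0.5614, 0.1092, 0.2269]
tcp_rot: [180.0, -0.0, 77.9]
wrist_force: [-0.3, 0.4, 5.1]
grip_width: 0.0313
grasp_force: 24.8
```

{"api": "drive_tool", "payload": {"plan": "0 0 -10 0; 0 0 -30 0; 0 0 -60 0; 0 0 -90 0; 0 0 -100 0; 0 0 -100 0; 0 0 -100 0"}}

```text
time: 13.25
tcp_pos: [0.5609, 0.1092, 0.3253]
tcp_rot: [-179.9, 0.0, 77.9]
wrist_force: [-0.3, -0.6, -0.2]
grip_width: 0.031
grasp_force: 24.9
```

Run:
```python
from h import *
delta((.4309,.1928),.225,79.1)
im,d=r.snapshot('side');cv2.imwrite('pics/s4.png',cv2.resize(im[100:270,230:440],None,fx=3.5,fy=3.5))
```

```text
t 13.25 tcp [0.5609 0.1092 0.3253] [-1.7986e+02  5.0000e-02  7.7910e+01] F [-0.3 -0.6 -0.2] w 0.031 gf 24.912812008406036
shift [  54.5 -144.6  100.3] turn -0.021
```

View pics/s4.png

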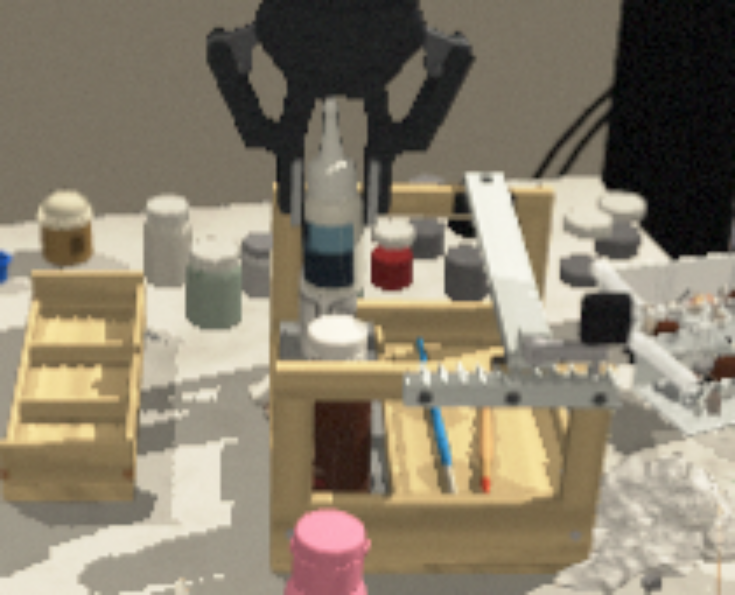

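Glue is held upright, with its nozzle at (332,110) in the crop. Carrying it to the middle rack bay.

{"api": "drive_tool", "payload": {"plan": "4 -12 0 0; 10 -30 0 0; 19 -50 0 0; 27 -72 0 -0.02; 35 -94 0 -0.02; 43 -115 0 -0.02; 50 -132 0 -0.02; 54 -142 0 -0.02; 54.5 -144.5 0 -0.02; 54.5 -144.5 0 -0.02; 54.5 -144.5 0 -0.02"}}

```text
time: 14.68
tcp_pos: [0.4321, 0.1926, 0.3266]
tcp_rot: [180.0, 0.0, 79.0]
wrist_force: [-0.1, 0.1, -0.5]
grip_width: 0.0306
grasp_force: 24.9
```

Run:
```python
from h import *
delta((.4309,.1928),.225,79.1)
im,d=r.snapshot('top');cv2.imwrite('pics/t5.png',cv2.resize(im[200:310,195:335],None,fx=4.5,fy=4.5))
W=pts('top',d);z=W[...,2];m=np.zeros(z.shape,bool);m[235:300,200:310]=1
m&=(z>.030)&(z<.045)
for n in (1,):
    q=W[m];print(m.sum(),[f(q[:,k]).round(4) for k in (0,1) for f in (np.min,np.max)])
```

```text
t 14.68 tcp [0.4321 0.1926 0.3266] [1.7997e+02 1.0000e-02 7.9020e+01] F [-0.1  0.1 -0.5] w 0.0306 gf 24.90954817039892
shift [ -0.   -1.2 101.6] turn -0.001
184 [np.float64(0.3784), np.float64(0.4681), np.float64(0.0923), np.float64(0.201)]
```

View pics/t5.png

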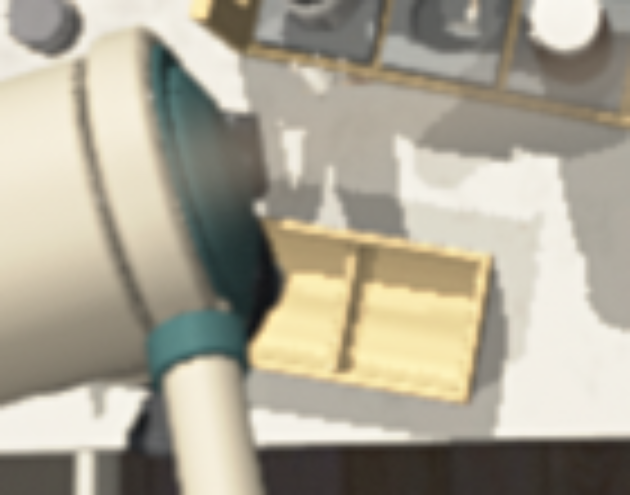

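The arm hides the gripper at (215,250) from above. The rack hasn't moved, and the bay leaves 12 mm of slack. Lowering.

{"api": "drive_tool", "payload": {"plan": "0 0 20 0; 0 0 42 0; 0 0 62 0; 0 0 78 0; 0 0 88 0; 0 0 94 0; 0 0 97 0; 0 0 99 0; 0 0 100 0; 0 0 100 0"}}

```text
time: 15.98
tcp_pos: [0.4315, 0.1928, 0.2269]
tcp_rot: [180.0, -0.0, 79.1]
wrist_force: [-0.2, 0.1, -0.4]
grip_width: 0.0311
grasp_force: 24.9
```

Run:
```python
from h import *
delta((.4309,.1928),.225,79.1)
im,d=r.snapshot('side');cv2.imwrite('pics/s6.png',cv2.resize(im[100:270,200:400],None,fx=3.5,fy=3.5))
```

```text
t 15.97 tcp [0.4315 0.1928 0.2269] [ 1.7998e+02 -1.0000e-02  7.9060e+01] F [-0.2  0.1 -0.4] w 0.0311 gf 24.908482879400253
shift [-0.2 -0.6  1.9] turn -0.001
```

View pics/s6.png

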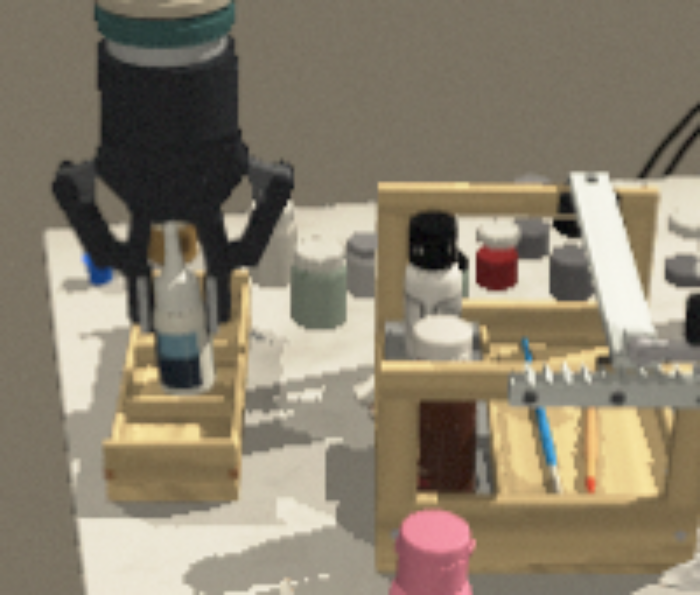

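Glue is inside the middle bay, with its foot at (185,385). Settling the last few millimetres.

{"api": "drive_tool", "payload": {"plan": "0 0 1 0; 0 0 2 0; 0 0 3 0; 0 0 3 0; 0 0 3 0"}}

```text
time: 16.65
tcp_pos: [0.4315, 0.1928, 0.2239]
tcp_rot: [180.0, -0.0, 79.1]
wrist_force: [0.2, -0.0, 4.4]
grip_width: 0.0312
grasp_force: 25.2
```

{"api": "drive_tool", "payload": {"plan": "0 0 0 0; 0 0 0 0; 0 0 0 0; 0 0 0 0; 0 0 0 0", "grip": 0.8}}

```text
time: 17.27
tcp_pos: [0.4315, 0.1928, 0.2236]
tcp_rot: [180.0, 0.0, 79.1]
wrist_force: [1.1, -0.1, -1.1]
grip_width: 0.0682
grasp_force: 0.0
```

{"api": "drive_tool", "payload": {"plan": "0 0 -20 0; 0 0 -50 0; 0 0 -90 0; 0 0 -130 0; 0 0 -170 0; 0 0 -175 0; 0 0 -175 0; 0 0 -175 0"}}

```text
time: 18.27
tcp_pos: [0.431, 0.1927, 0.3971]
tcp_rot: [-179.8, 0.1, 79.1]
wrist_force: [0.0, 0.0, 0.1]
grip_width: 0.0687
grasp_force: 0.0
```

Run:
```python
from h import *
delta((.5482,.0498),.40,77.9)
im,d=r.snapshot('top');W=pts('top',d)
c,s=np.cos(np.radians(-12.1)),np.sin(np.radians(-12.1))
D=(W[...,:2]-[.5624,.1092])@np.array([[c,-s],[s,c]]);z=W[...,2];x,y=D[...,0],D[...,1]
for n,b in (('primer',.062),('brown',-.062)):
    m=(abs(x)<.03)&(abs(y-b)<.03)&(z>.115)&(z<.13)
    if m.sum()>3:
        (cc,R)=cv2.minEnclosingCircle(W[m][:,:2].astype(np.float32));print(n,m.sum(),np.round(cc,4),R,W[m].mean(0).round(4))
```

```text
t 18.27 tcp [0.431  0.1927 0.3971] [-1.7984e+02  9.0000e-02  7.9050e+01] F [0.  0.  0.1] w 0.0687 gf 0.0
shift [-118.   142.2   -2.9] turn 0.02
primer 150 [0.5736 0.169 ] 0.013949941843748093 [0.5731 0.1689 0.121 ]
brown 185 [0.5479 0.0523] 0.016133373603224754 [0.5475 0.0515 0.1212]
```

{"api": "drive_tool", "payload": {"plan": "-15 18 0 0; -35 42 0 0; -58 70 0 0.02; -80 97 0 0.02; -100 121 0 0.02; -113 137 0 0.02; -116.5 141.5 0 0.02; -116.5 141.5 0 0.02; -116.5 141.5 0 0.02", "grip": 0.9}}

```text
time: 19.45
tcp_pos: [0.5477, 0.0524, 0.3987]
tcp_rot: [-180.0, -0.0, 78.0]
wrist_force: [0.4, 0.3, 0.5]
grip_width: 0.0767
grasp_force: 0.0
```

Run:
```python
from h import *
delta((.5478,.0515),.235,77.9)
```

```text
t 19.45 tcp [0.5477 0.0524 0.3987] [-1.7996e+02 -2.0000e-02  7.7960e+01] F [0.4 0.3 0.5] w 0.0767 gf 0.0
shift [ -0.8   0.3 163.7] turn 0.001
```

{"api": "drive_tool", "payload": {"plan": "-0.8 0 40 0; -0.8 0 80 0; -0.8 0 110 0; -0.8 0 135 0; -0.8 0 152 0; -0.8 0 161 0; -0.8 0 164 0; -0.8 0 164 0; -0.8 0 164 0"}}

```text
time: 20.58
tcp_pos: [0.5484, 0.0508, 0.2354]
tcp_rot: [179.9, -0.0, 77.9]
wrist_force: [0.5, -0.2, 1.1]
grip_width: 0.0766
grasp_force: 0.0
```

{"api": "drive_tool", "payload": {"plan": "0 0 0 0; 0 0 0 0; 0 0 0 0; 0 0 0 0; 0 0 0 0; 0 0 0 0; 0 0 0 0", "grip": 0, "newtons": 30}}

```text
time: 21.45
tcp_pos: [0.5484, 0.0508, 0.235]
tcp_rot: [179.9, -0.0, 77.9]
wrist_force: [1.5, -0.7, 4.6]
grip_width: 0.0346
grasp_force: 30.2
```

{"api": "drive_tool", "payload": {"plan": "0 0 -10 0; 0 0 -30 0; 0 0 -60 0; 0 0 -90 0; 0 0 -110 0; 0 0 -110 0; 0 0 -110 0"}}

```text
time: 22.32
tcp_pos: [0.5474, 0.0508, 0.3436]
tcp_rot: [-179.9, 0.0, 77.9]
wrist_force: [0.3, -0.3, -1.3]
grip_width: 0.0355
grasp_force: 30.0
```

Run:
```python
from h import *
delta((.4197,.1315),.24,79.1)
```

```text
t 22.32 tcp [0.5474 0.0508 0.3436] [-1.7985e+02  3.0000e-02  7.7910e+01] F [ 0.3 -0.3 -1.3] w 0.0355 gf 30.03586460952647
shift [  52.1 -141.8  103.6] turn -0.021
```

{"api": "drive_tool", "payload": {"plan": "4 -12 0 0; 10 -30 0 0; 18 -50 0 0; 26 -72 0 -0.02; 34 -94 0 -0.02; 42 -115 0 -0.02; 48 -132 0 -0.02; 51 -140 0 -0.02; 52 -142 0 -0.02; 52 -142 0 -0.02; 52 -142 0 -0.02"}}

```text
time: 23.7
tcp_pos: [0.4207, 0.1311, 0.3446]
tcp_rot: [180.0, 0.0, 79.0]
wrist_force: [0.2, 0.3, -1.0]
grip_width: 0.0352
grasp_force: 30.0
```

{"api": "drive_tool", "payload": {"plan": "0 0 20 0; 0 0 42 0; 0 0 62 0; 0 0 78 0; 0 0 88 0; 0 0 95 0; 0 0 99 0; 0 0 102 0; 0 0 102 0; 0 0 102 0"}}

```text
time: 24.95
tcp_pos: [0.4203, 0.1314, 0.2429]
tcp_rot: [180.0, -0.0, 79.1]
wrist_force: [0.0, 0.5, -0.9]
grip_width: 0.035
grasp_force: 30.0
```

Run:
```python
from h import *
delta((.4197,.1315),.238,79.1)
im,d=r.snapshot('side');cv2.imwrite('pics/s7.png',cv2.resize(im[100:270,200:400],None,fx=3.5,fy=3.5))
```

```text
t 24.95 tcp [0.4203 0.1314 0.2429] [ 1.7996e+02 -1.0000e-02  7.9060e+01] F [ 0.   0.5 -0.9] w 0.035 gf 30.004068390699103
shift [-0.  -0.6  4.9] turn -0.001
```

View pics/s7.png

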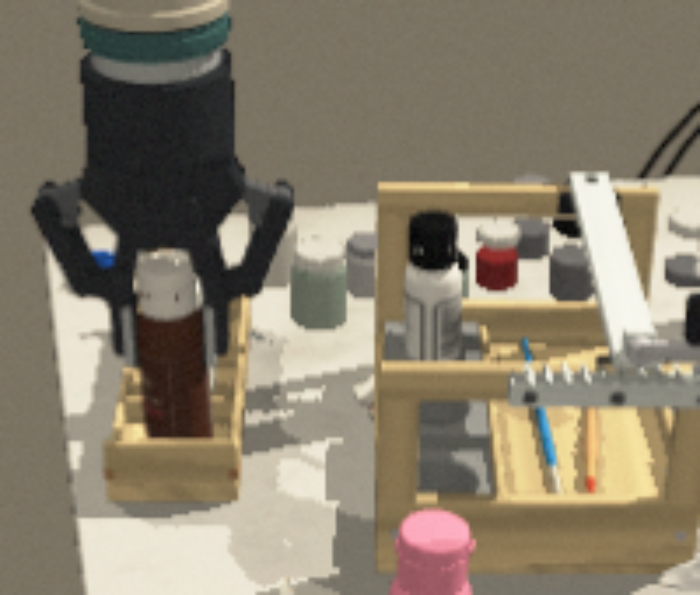

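The brown bottle is inside the right bay, at (178,390). Setting it down.

{"api": "drive_tool", "payload": {"plan": "0 0 2 0; 0 0 3.5 0; 0 0 5 0; 0 0 5.5 0; 0 0 5.5 0; 0 0 5.5 0"}}

```text
time: 25.75
tcp_pos: [0.4202, 0.1314, 0.238]
tcp_rot: [180.0, -0.0, 79.1]
wrist_force: [-1.4, 0.3, 7.5]
grip_width: 0.0352
grasp_force: 30.1
```

{"api": "drive_tool", "payload": {"plan": "0 0 0 0; 0 0 0 0; 0 0 0 0; 0 0 0 0; 0 0 0 0", "grip": 0.85}}

```text
time: 26.38
tcp_pos: [0.4202, 0.1314, 0.2371]
tcp_rot: [-180.0, 0.0, 79.1]
wrist_force: [0.7, -0.5, 0.1]
grip_width: 0.0726
grasp_force: 0.0
```

{"api": "drive_tool", "payload": {"plan": "0 0 -20 0; 0 0 -50 0; 0 0 -90 0; 0 0 -130 0; 0 0 -160 0; 0 0 -162 0; 0 0 -162 0; 0 0 -162 0"}}

```text
time: 27.38
tcp_pos: [0.4197, 0.1313, 0.3977]
tcp_rot: [-179.8, 0.1, 79.1]
wrist_force: [-0.5, 0.2, 0.7]
grip_width: 0.0729
grasp_force: 0.0
```

Run:
```python
from h import *
delta((.573,.169),.40,77.9)
```

```text
t 27.38 tcp [0.4197 0.1313 0.3977] [-1.7983e+02  6.0000e-02  7.9050e+01] F [-0.5  0.2  0.7] w 0.0729 gf 0.0
shift [ 66.1 143.4  -2.3] turn 0.02
```

{"api": "drive_tool", "payload": {"plan": "8 18 0 0; 19 42 0 0; 32 70 0 0.02; 45 97 0 0.02; 56 121 0 0.02; 63 137 0 0.02; 66 143 0 0.02; 66 143 0 0.02; 66 143 0 0.02"}}

```text
time: 28.5
tcp_pos: [0.5727, 0.169, 0.399]
tcp_rot: [-180.0, 0.0, 77.9]
wrist_force: [0.1, 0.5, -0.1]
grip_width: 0.0725
grasp_force: 0.0
```

Run:
```python
from h import *
delta((.573,.169),.236,77.9)
```

```text
t 28.5 tcp [0.5727 0.169  0.399 ] [-1.7996e+02  2.0000e-02  7.7910e+01] F [ 0.1  0.5 -0.1] w 0.0725 gf 0.0
shift [1.00e-01 3.00e-01 1.63e+02] turn 0.0
```

{"api": "drive_tool", "payload": {"plan": "0 0 40 0; 0 0 80 0; 0 0 110 0; 0 0 135 0; 0 0 152 0; 0 0 161 0; 0 0 163 0; 0 0 163 0; 0 0 163 0"}}

```text
time: 29.62
tcp_pos: [0.5734, 0.1691, 0.237]
tcp_rot: [179.9, -0.0, 77.9]
wrist_force: [0.3, 0.4, -0.8]
grip_width: 0.0729
grasp_force: 0.0
```

{"api": "drive_tool", "payload": {"plan": "0 0 0 0; 0 0 0 0; 0 0 0 0; 0 0 0 0; 0 0 0 0; 0 0 0 0; 0 0 0 0", "grip": 0, "newtons": 30}}

```text
time: 30.5
tcp_pos: [0.5734, 0.169, 0.2365]
tcp_rot: [179.9, -0.0, 77.9]
wrist_force: [1.5, -1.4, 3.7]
grip_width: 0.0314
grasp_force: 30.0
```

{"api": "drive_tool", "payload": {"plan": "0 0 -10 0; 0 0 -30 0; 0 0 -60 0; 0 0 -90 0; 0 0 -110 0; 0 0 -110 0; 0 0 -110 0"}}

```text
time: 31.38
tcp_pos: [0.5724, 0.169, 0.345]
tcp_rot: [-179.8, 0.1, 77.9]
wrist_force: [0.5, 0.3, -0.4]
grip_width: 0.0314
grasp_force: 29.7
```

Run:
```python
from h import *
delta((.4426,.2537),.23,79.1)
```

```text
t 31.38 tcp [0.5724 0.169  0.345 ] [-1.7985e+02  6.0000e-02  7.7910e+01] F [ 0.5  0.3 -0.4] w 0.0314 gf 29.66075771197211
shift [  55.7 -144.6  115. ] turn -0.021
```

{"api": "drive_tool", "payload": {"plan": "0 -12 -10 0; 0 -30 -10 0; 2 -52 -10 0; 10 -74 -10 -0.02; 22 -96 -10 -0.02; 35 -116 -10 -0.02; 46 -132 -5 -0.02; 53 -141 0 -0.02; 55.5 -144.5 0 -0.02; 55.5 -144.5 0 -0.02; 55.5 -144.5 0 -0.02"}}

```text
time: 32.75
tcp_pos: [0.444, 0.2533, 0.3462]
tcp_rot: [180.0, 0.0, 79.0]
wrist_force: [0.3, -0.1, -1.2]
grip_width: 0.0315
grasp_force: 29.7
```

{"api": "drive_tool", "payload": {"plan": "0 0 20 0; 0 0 42 0; 0 0 64 0; 0 0 82 0; 0 0 95 0; 0 0 104 0; 0 0 109 0; 0 0 111 0; 0 0 111 0; 0 0 111 0"}}

```text
time: 34.0
tcp_pos: [0.4436, 0.2536, 0.2356]
tcp_rot: [180.0, -0.0, 79.1]
wrist_force: [-0.1, 0.7, -1.5]
grip_width: 0.0313
grasp_force: 29.7
```

Run:
```python
from h import *
delta((.4426,.2537),.2305,79.1)
im,d=r.snapshot('side');cv2.imwrite('pics/s8.png',cv2.resize(im[100:270,200:400],None,fx=3.5,fy=3.5))
```

```text
t 34.0 tcp [0.4436 0.2536 0.2356] [ 1.7995e+02 -2.0000e-02  7.9060e+01] F [-0.1  0.7 -1.5] w 0.0313 gf 29.657324398867786
shift [-0.1 -1.   5.1] turn -0.001
```

View pics/s8.png

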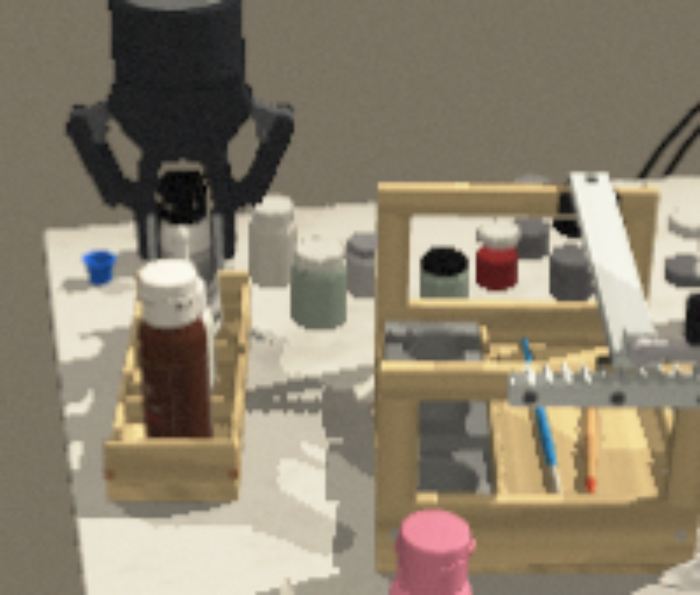

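Brown stands upright at (175,350), and the primer is in the left bay with its cap at (183,195). Setting the primer down and releasing.

{"api": "drive_tool", "payload": {"plan": "0 0 2 0; 0 0 3.5 0; 0 0 5 0; 0 0 5.5 0; 0 0 5.5 0; 0 0 5.5 0"}}

```text
time: 34.8
tcp_pos: [0.4435, 0.2537, 0.2305]
tcp_rot: [180.0, -0.0, 79.1]
wrist_force: [-1.5, -0.1, 5.9]
grip_width: 0.0313
grasp_force: 29.3
```

{"api": "drive_tool", "payload": {"plan": "0 0 0 0; 0 0 0 0; 0 0 0 0; 0 0 0 0; 0 0 0 0", "grip": 0.85}}

```text
time: 35.42
tcp_pos: [0.4434, 0.2535, 0.2296]
tcp_rot: [-180.0, 0.0, 79.1]
wrist_force: [-0.7, -0.9, -0.2]
grip_width: 0.0725
grasp_force: 0.0
```

{"api": "drive_tool", "payload": {"plan": "0 0 -20 0; 0 0 -50 0; 0 0 -90 0; 0 0 -130 0; 0 0 -165 0; 0 0 -170 0; -40 0 -170 0; -90 0 -170 0; -150 0 -170 0; -210 0 -170 0; -270 0 -170 0; -270 0 -170 0"}}

```text
time: 36.92
tcp_pos: [0.3911, -0.0149, 0.3986]
tcp_rot: [-179.9, 0.1, 78.6]
wrist_force: [-0.8, 0.3, 0.4]
grip_width: 0.0725
grasp_force: 0.0
```

Run:
```python
from h import *
im,d=r.snapshot('top');im2,_=r.snapshot('side')
cv2.imwrite('pics/f.png',np.hstack([cv2.resize(x,None,fx=2.2,fy=2.2) for x in (im[120:300,195:370],im2[110:270,200:380][:,:])][:1]+[cv2.resize(im2[110:260,210:350],(385,396))]))
```

```text
(no output)
```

View pics/f.png

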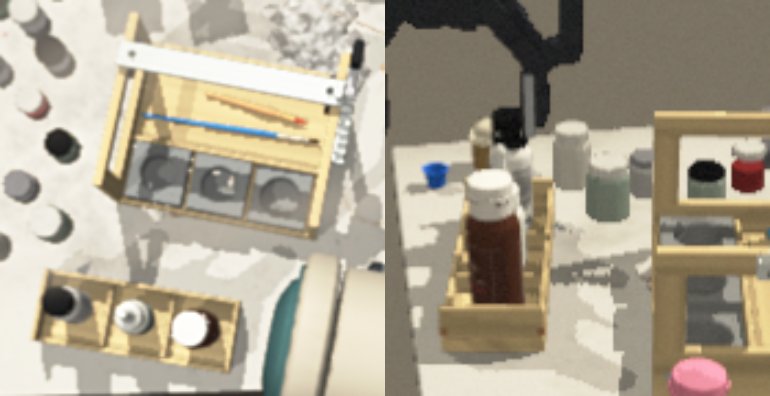

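All three bottles stand upright in the rack: primer at (65,300), glue at (132,315) and brown at (195,328). The bar is fully back and the gripper is clear of everything.

```bash
python3 -c "
from rig import r
print(r.finish_job())"
```

```text
the job is handed in; nothing more can be done
None
```

The job is handed in: the keeper bar is fully back, and the primer, glue and brown bottles stand upright in the rack in their caddy order, at about 37 s of the 90 s limit.

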